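Brush out a specimen mould and blow it clean

ROBOT

A 6-joint arm with a two-finger parallel gripper is mounted at the origin on a cart in front of the work surface, level with it; the furniture and walls round the work are solid. World frame = base frame: x ahead of the robot, y to its left, z up, the work surface at z = 0. Lengths are in m, angles in rad, forces in N, time in s.
With the tool pointing down it reaches from about 0.325 to 0.85 m from the base axis. Payload 15.5 kg.
Tool frame: the origin (TCP) lies at the very end of the fingers, on their centre line; the grasp point (between the pads) lies 19 mm behind it (r.pinch_z is the distance from the TCP to the grasp point, in m); z points along the fingers, y is the direction in which the jaws open and shut (so a half turn about z gives the same grasp; the last joint's range is limited). The gripper opens to 91 mm and grips with 3 to 60 N. Pads are 32 mm wide; open, the fingers measure 118 mm over their backs; the gripper's body (76 mm by 178 mm) begins 60 mm behind the grasp point.
Start: joints at [-1.389, 0.494, 1.345, -0, 1.302, -0.096], TCP at [0.171, -0.601, 0.214] pointing down, gripper open.
Joint ranges: [-2.91, 2.91], [-0.82, 2.16], [0.22, 2.67], [-1.22, 4.37], [0.12, 2.79], [-3.08, 3.08]. Speed limits (rad/s): [1.89, 1.89, 2.57, 3.01, 3.01, 3.01].

INTERFACE

Orientations are given as [roll, pitch, yaw] about the fixed x, y, z axes, in that order (R = Rz(yaw) Ry(pitch) Rx(roll)).
In Python, from plant import r, optics, order gives the robot as it stands.
- The arm moves only by the tool drive_tool, never from a script. Its argument "targets" is a list of rows, each an object of numbers: "x", "y", "z": the shift along the tool's x, y, z normalised to -1 to 1, where 1 is 20 mm; "rx", "ry", "rz": the turn, a rotation vector about the tool's x, y, z normalised to -1 to 1, where 1 is 180 degrees. A call has 1 to 10 rows; each row shifts and turns the commanded pose from where the row before left it, along the tool's axes as they then stand; what a row does not reach is not made up. A row lasts 1/12 s, in which the tool goes at most 41.7 mm and 7.16 degrees, less where a joint would pass 70% of its speed; a pose out of reach is approached as far as the arm can. A call with a number of a shift or a turn outside -1 to 1 is refused whole. A call with a gripper value outside its range is refused whole. "hand" is the closure, from -1 (fully open) to 1 (shut), set as the call begins (left out, the last holds). The fingers move at their own pace and stop on an object; "force" is the grip in N (left out, the last holds). Time passes only in rows, so rows that do not move let the fingers close. It gives the time, the measured TCP pose, the force and the opening at its end, in the units of the state.
- r.sense(): the state, without advancing time (a new reading comes with each control period).
- optics.capture(name): name is "side" or "top" or "wrist"; returns a dict with "img" (384x512x3 uint8, red, green, blue), "depth" (384x512 float32, m along the optical axis (not along the pixel's ray), 0 where there is no reading), "vertical_fov" (degrees; the focal length in pixels is half the picture's height over the tangent of half this angle, whatever the lens; pixels are square), "cx", "cy" (the principal point, pixels), "dist" ([k1, k2, p1, p2, k3] as OpenCV has them; the pictures are not rectified), "extrinsics" (4x4, takes a point from camera to world coordinates). Camera axes: x right, y up, looking along -z (the intrinsics and any distortion apply to the point x, -y, -z); pixel columns grow to the right and rows downward; lengths in m; the calibration is good to about 2 mm. A picture is of the moment at which its call begins.
- order.hand_in(): hands the job in, once; it reports no verdict.
The state is a dict: "t": time; "joints": joint angles; "qvel": joint speeds; "joint_torque": joint torques, N m; "ee_pos": TCP position; "ee_rot": TCP orientation; "force": force on the tool from outside, world axes, zero at the start; "ft_torque": the same for the moment, N m; "grip_width": opening from 0.0 (shut) to 1.0 (fully open).
Only numpy, scipy, OpenCV 4.12 (cv2) and the standard library are available. Lean on these libraries where they do the work, as an engineer would, in place of code of your own. Each camera call takes 0.05 s, during which the arm holds its last target. There are 200 camera calls.

TASK

Clean out the aluminium specimen mould: take the orange-handled brush from its stand and give the inside three full strokes, each time pushing down gently until the brush's sprung head gives against the piston at the bottom (which may sit at any height), then drawing up until the bristle end is close to the rim. Put the brush back upright in its stand, then pick up the mould, press it all the way down on the sprung plate of the air station, hold it there for about a second, and leave it standing upright in the middle of the plate. Do not knock the mould over or push the other things about.

Things in the scene. Friction and masses are not known exactly. Their poses are not given: they have to be found in the camera images.
- brush: bottle brush upright in the stand, 178 mm long, 120 g. Origin on its axis at the lower bristle end (unpressed), z up the handle. Above the origin: black bristle head 0-72 mm (stiff core diameter 34, bristles 44), sprung neck to 92, ferrule diameter 16 to 104, round orange handle diameter 24 to 166, tapering to 178. Grip the handle 140 mm above the origin: the fingers then clear the mould's rim
- brush_head (a joint): how far the bristle head is pushed up into the handle on its spring: 0 free, 0.012 m at its stop; gives from 2.1 N, 10.5 N at the stop (0.7 N per mm). About 5 mm (some 5.6 N) is a good push; 3 mm or more counts as having given. It still reads while the brush is held
- brush_tip (a point): centre of the lower end of the bristle head (moves with the head)
- stand: fixed brush stand: steel foot diameter 90 and a blue round socket, outer diameter 56, inner 48, its rim at 67 mm, its inner floor 8 mm above the origin (centre of the underside, on the worktop). z up. The brush stands loosely in it
- mould: loose round aluminium mould, open at the top: outer diameter 60, inner 52, 110 mm high, 175 to 340 g. Origin at the centre of its underside, z up. A dark piston inside forms its floor, clamped at an unknown height, different every time: its top is 14 to 48 mm above the origin; 25 N does not shift it. Grip across the outside, 30 mm below the rim
- air_station: fixed grey block 120x120x34 mm with a short brass air fitting on its +x side and a round sprung steel plate on top. Origin at the centre of its underside on the worktop, z up
- plate_top (a point): centre of the top face of the sprung plate (diameter 84), 60 mm above the worktop when up; moves with the plate. z up
- air_plate (a joint): how far the plate is pressed down: 0 m up, 0.010 m fully down at its stop. The mould's weight alone does not move it; it starts to give at 4.8 N and is fully down at 12.8 N (0.8 N per mm), and springs back when released
- mouse: black computer mouse, 112x62x40 mm; not part of the job, leave it where it is. Origin at the centre of its underside
- tape: roll of yellowish masking tape lying flat, 96x95x25 mm; not part of the job, leave it where it is. Origin at the centre of its underside
- pen_pot: dark round pot with pens and pencils, 86x84x174 including the pens, all in mm; not part of the job, leave it where it is. Origin at the centre of its underside
- red_mount: red round resin mount, diameter 30, 20 high in mm; not part of the job, leave it where it is. Origin at the centre of its underside
- blue_mount: blue round resin mount, diameter 30, 18 high in mm; not part of the job, leave it where it is. Origin at the centre of its underside
- pads: stack of dark grey abrasive pads, 76x113x10 mm; not part of the job, leave it where it is. Origin at the centre of its underside
- mug: striped mug, 86x116x90 mm; not part of the job, leave it where it is. Origin at the centre of its underside
Mind the look-alikes: they are no part of the job. There is more than one size of the brush; the job needs the larger. Leave any red look-alike of the mould alone.

How it is judged:
On the way, in this order (a step that is already met when the one before it is completed fails the run):
1. stroke 1: the brush's bristle end is down inside the mould, pressed on the piston so that the sprung head has given by at least 3 mm (x of brush_tip in the frame of mould between -0.027 and 0.027 m and y of brush_tip in the frame of mould between -0.027 and 0.027 m and z of brush_tip in the frame of mould below 0.065 m and value of joint brush_head above 0.003 m), for 0.1 s.
2. stroke 1: the bristle end is drawn up to within 28 mm of the mould's rim, or above, over the mouth (x of brush_tip in the frame of mould between -0.027 and 0.027 m and y of brush_tip in the frame of mould between -0.027 and 0.027 m and z of brush_tip in the frame of mould above 0.082 m), for 0.02 s.
3. stroke 2: the brush's bristle end is down inside the mould, pressed on the piston so that the sprung head has given by at least 3 mm (all of step 1), for 0.1 s.
4. stroke 2: the bristle end is drawn up to within 28 mm of the mould's rim, or above, over the mouth (all of step 2), for 0.02 s.
5. stroke 3: the brush's bristle end is down inside the mould, pressed on the piston so that the sprung head has given by at least 3 mm (all of step 3), for 0.1 s.
6. stroke 3: the bristle end is drawn up to within 28 mm of the mould's rim, or above, over the mouth (all of step 4), for 0.02 s.
7. the brush stands in its stand again, let go (horizontal distance between brush_tip and stand below 0.024 m and z of brush_tip in the frame of stand below 0.02 m and angle between brush's own z axis and vertical below 0.25 rad and contact force between the fingers and brush below 0.1 N), for 0.2 s.
8. the held mould is pressed down on the plate until the plate has gone down at least 8.5 of its 10 mm (horizontal distance between mould and plate_top below 0.02 m and z of mould in the frame of plate_top between -0.006 and 0.006 m and angle between mould's own z axis and vertical below 0.1 rad and value of joint air_plate above 0.0085 m and contact force between the fingers and mould above 1 N), for 0.3 s.
At the end, for the whole second after the job is handed in: The mould stands upright (within 0.1 rad) and at rest on the plate, its axis within 20 mm of the plate's centre, with the plate sprung up again (under 3 mm down); the brush stands at rest in its stand, its bristle end on the socket's floor (within 12 mm) and its handle within 0.25 rad of upright (horizontal distance between mould and plate_top below 0.02 m and z of mould in the frame of plate_top between -0.006 and 0.006 m and angle between mould's own z axis and vertical below 0.1 rad and horizontal distance between brush_tip and stand below 0.024 m and z of brush_tip in the frame of stand below 0.02 m and angle between brush's own z axis and vertical below 0.25 rad and value of joint air_plate below 0.003 m and linear speed of each of mould, brush below 0.02 m/s); the robot touches nothing.
It fails at once if the brush is pushed or knocked against the mould with more than 25 N (contact force between brush and mould above 25 N).
It fails at once if the mould is tipped by more than 0.5 rad (angle between mould's own z axis and vertical above 0.5 rad).
It fails at once if one of the other things (mouse, tape, pen pot, mounts, pads, mug) is pushed more than 30 mm from its place (distance of any of mouse, tape, pen_pot, red_mount, blue_mount, pads, mug from where it was at the start of the episode above 0.03 m).
It also fails if it takes over 72 s, if anything falls off the work surface, if the arm or the gripper's body presses on something with over 40 N, if the wrist force passes 120 N, or if a joint passes its speed limit or range.

## Working session

There is one attempt and no reset: what is moved stays moved. The work goes in short steps, Python scripts to look and compute and a tool call to move; the robot and the scene stay as the last step left them, time stands still between calls to the robot, and variables do not carry over. Pictures are saved under pics/ and viewed, about 8 in all and at most 12, crops included, and the job is handed in when it is done.

Besides the shell and the picture viewer there is one more tool, called after "Request:" as name(argument=value, ...) on one line, values as JSON. drive_tool: Moves the arm, as the interface text tells. Its arguments: {"type":"object","properties":{"targets":{"type":"array"},"hand":{"type":"number"},"force":{"type":"number"}},"required":["targets"]}

```bash
mkdir -p pics
cat > h.py <<'E'
import numpy as np, cv2
from plant import r, optics, order
def cap(n):
    c=optics.capture(n); np.savez(''+n+'.npz',**{k:np.array(v) for k,v in c.items()}); return c
def load(n): return dict(np.load(''+n+'.npz'))
def world(c):
    """world coords per pixel (HxWx3), nan without depth"""
    d=np.array(c['depth']); h,w=d.shape; f=h/2/np.tan(np.radians(float(c['vertical_fov']))/2)
    K=np.array([[f,0,float(c['cx'])],[0,f,float(c['cy'])],[0,0,1]])
    u,v=np.meshgrid(np.arange(w),np.arange(h)); p=np.stack([u,v],-1).reshape(-1,1,2).astype(np.float64)
    n=cv2.undistortPoints(p,K,np.array(c['dist'],float)).reshape(h,w,2)
    P=np.stack([n[...,0]*d,-n[...,1]*d,-d],-1); E=np.array(c['extrinsics'])
    W=P@E[:3,:3].T+E[:3,3]; W[d<=0]=np.nan; return W
def save(img,name): cv2.imwrite('pics/'+name,cv2.cvtColor(np.ascontiguousarray(img),cv2.COLOR_RGB2BGR))
E
python3 - <<'E'
from h import *
a=cap('top');b=cap('side')
save(a['img'],'top0.png');save(b['img'],'side0.png')
for c in(a,b): print(c['extrinsics'].round(3).tolist() if hasattr(c['extrinsics'],'round') else c['extrinsics'])
s=r.sense();print(s['t'],s['ee_pos'],s['ee_rot'],s['force'],s['grip_width'])
E
```

```text
[[0.017, 0.994, -0.111, 0.38], [-1.0, 0.016, -0.008, -0.104], [-0.006, 0.111, 0.994, 1.663], [0.0, 0.0, 0.0, 1.0]]
[[-0.993, 0.054, -0.101, 0.39], [-0.112, -0.63, 0.769, 1.064], [-0.022, 0.775, 0.632, 1.047], [0.0, 0.0, 0.0, 1.0]]
0.1 [ 0.170709   -0.60087269  0.21341272] [-3.14050901e+00 -7.40286884e-05  2.76785889e-01] [ 0.40876342 -0.45274474  1.3339675 ] 0.9999174721130571
```

View pics/top0.png

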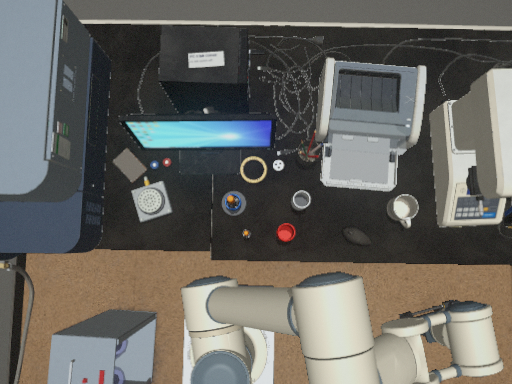

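View pics/side0.png

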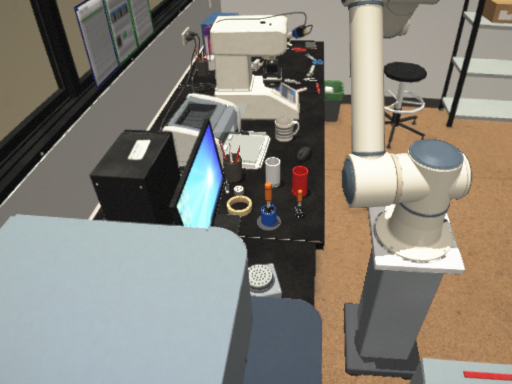

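Top view: the large orange brush in the blue stand is at (234,203) and a small look-alike brush at (246,233). The aluminium mould is at (301,200) and the red look-alike at (286,232). The air station plate is at (151,201). The wanted brush is the one in the blue stand, and the wanted mould is the grey one. I'll confirm both in one crop and measure them.

Run:
```python
from h import *
c=load('top');W=world(c);img=c['img']
save(cv2.resize(img[140:255,120:320],None,fx=4,fy=4,interpolation=cv2.INTER_CUBIC),'crop0.png')
for n,(u,v,s) in dict(brush=(234,203,14),small=(246,233,10),mould=(301,200,14),red=(286,232,13),station=(151,201,24),tape=(253,170,15),cup=(278,165,6)).items():
    P=W[v-s:v+s+1,u-s:u+s+1].reshape(-1,3);P=P[np.isfinite(P[:,0])]
    z=P[:,2]; print(n,'zmax',z.max().round(3))
    for lo,hi in [(0.015,.045),(0.045,.075),(.075,.13),(.13,.25)]:
        q=P[(z>lo)&(z<hi)]
        if len(q)>3: print('  ',lo,len(q),q.min(0).round(3),q.max(0).round(3),((q.min(0)+q.max(0))/2).round(3))
```

```text
brush zmax 0.195
   0.015 30 [ 0.501 -0.039  0.015] [0.562 0.03  0.045] [ 0.532 -0.004  0.03 ]
   0.045 112 [ 0.501 -0.033  0.047] [0.557 0.02  0.075] [ 0.529 -0.007  0.061]
   0.075 19 [ 0.509 -0.024  0.075] [0.548 0.011 0.127] [ 0.529 -0.006  0.101]
   0.13 53 [ 0.517 -0.017  0.14 ] [0.538 0.005 0.195] [ 0.527 -0.006  0.167]
small zmax 0.129
   0.015 31 [ 0.405 -0.07   0.017] [ 0.433 -0.041  0.045] [ 0.419 -0.055  0.031]
   0.045 8 [ 0.408 -0.066  0.045] [ 0.433 -0.045  0.052] [ 0.42  -0.056  0.049]
   0.075 20 [ 0.413 -0.064  0.082] [ 0.427 -0.047  0.129] [ 0.42  -0.055  0.105]
mould zmax 0.119
   0.015 120 [ 0.507 -0.266  0.02 ] [ 0.563 -0.212  0.045] [ 0.535 -0.239  0.032]
   0.045 63 [ 0.507 -0.269  0.045] [ 0.562 -0.214  0.074] [ 0.535 -0.241  0.06 ]
   0.075 103 [ 0.508 -0.27   0.076] [ 0.566 -0.213  0.119] [ 0.537 -0.241  0.098]
red zmax 0.118
   0.015 83 [ 0.397 -0.217  0.015] [ 0.45  -0.161  0.042] [ 0.423 -0.189  0.029]
   0.045 16 [ 0.396 -0.217  0.045] [ 0.451 -0.164  0.074] [ 0.424 -0.19   0.06 ]
   0.075 85 [ 0.396 -0.219  0.077] [ 0.453 -0.162  0.118] [ 0.424 -0.191  0.098]
station zmax 0.075
   0.015 731 [0.455 0.212 0.015] [0.615 0.374 0.045] [0.535 0.293 0.03 ]
   0.045 457 [0.486 0.241 0.045] [0.575 0.352 0.075] [0.531 0.296 0.06 ]
tape zmax 0.037
   0.015 217 [ 0.603 -0.123  0.015] [ 0.698 -0.021  0.037] [ 0.651 -0.072  0.026]
cup zmax 0.035
   0.015 96 [ 0.648 -0.184  0.016] [ 0.687 -0.147  0.035] [ 0.667 -0.166  0.026]
```

View pics/crop0.png

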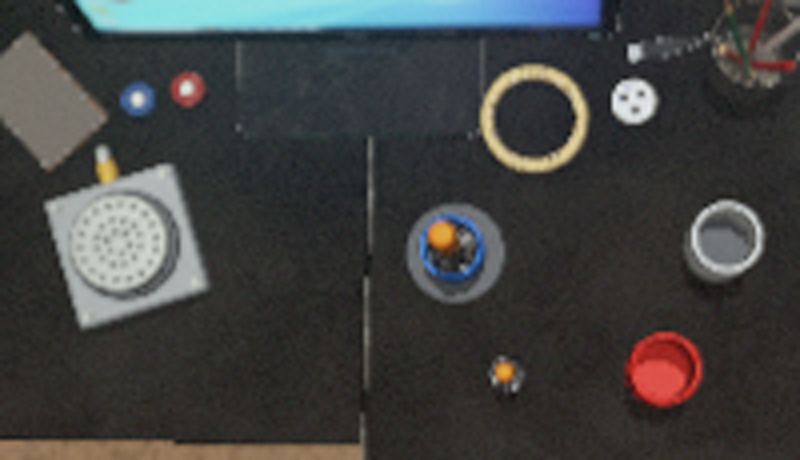

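The crop confirms it: the large brush sits in the blue socket, the small brush stands free, and the grey mould is separate from the red one. I'll raise the tool, square it up and go to the brush.

Request:
drive_tool(targets=[{"z": -0.9, "rz": 0.0294}, {"z": -0.9, "rz": 0.0294}, {"z": -0.9, "rz": 0.0294}, {"z": -0.9}, {"z": -0.9}, {"x": 0.6, "y": -1}, {"x": 0.6, "y": -1}, {"x": 0.6, "y": -1}, {"x": 0.6, "y": -1}, {"x": 0.6, "y": -1}], hand=-0.3, force=25)

```text
invalid input at $.targets[0]: expected keys x, y, z, rx, ry, rz
```

Request:
drive_tool(targets=[{"x": 0.6, "y": -1}, {"x": 0.6, "y": -1}, {"x": 0.6, "y": -1}, {"x": 0.6, "y": -1}, {"x": 0.6, "y": -1}, {"x": 0.6, "y": -1}, {"x": 0.6, "y": -1}, {"x": 0.6, "y": -1}, {"x": 0.6, "y": -1}, {"x": 0.6, "y": -1}])

```text
invalid input at $.targets[0]: expected keys x, y, z, rx, ry, rz
```

Request:
drive_tool(targets=[{"x": 0.6, "y": -1}, {"x": 0.6, "y": -1}, {"x": 0.6, "y": -1}, {"x": 0.6, "y": -1}, {"x": 0.6, "y": -1}, {"x": 0.6, "y": -1}, {"x": 0.6, "y": -1}, {"x": 0.6, "y": -1}, {"x": 0.6, "y": -1}, {}])

```text
invalid input at $.targets[0]: expected keys x, y, z, rx, ry, rz
```

Request:
drive_tool(targets=[{"x": 0, "y": 0, "z": -0.9, "rx": 0, "ry": 0, "rz": 0.0294}, {"x": 0, "y": 0, "z": -0.9, "rx": 0, "ry": 0, "rz": 0.0294}, {"x": 0, "y": 0, "z": -0.9, "rx": 0, "ry": 0, "rz": 0.0294}, {"x": 0, "y": 0, "z": -0.9, "rx": 0, "ry": 0, "rz": 0}, {"x": 0, "y": 0, "z": -0.9, "rx": 0, "ry": 0, "rz": 0}, {"x": 0.6, "y": -1, "z": 0, "rx": 0, "ry": 0, "rz": 0}, {"x": 0.6, "y": -1, "z": 0, "rx": 0, "ry": 0, "rz": 0}, {"x": 0.6, "y": -1, "z": 0, "rx": 0, "ry": 0, "rz": 0}, {"x": 0.6, "y": -1, "z": 0, "rx": 0, "ry": 0, "rz": 0}, {"x": 0.6, "y": -1, "z": 0, "rx": 0, "ry": 0, "rz": 0}], hand=-0.3, force=25)

```text
t: 0.93
ee_pos: [0.2311, -0.5001, 0.3036]
ee_rot: [-3.141, 0.0, -0.0]
force: [0.4, 0.4, 0.6]
grip_width: 0.652
```

Request:
drive_tool(targets=[{"x": 0.6, "y": -1, "z": 0, "rx": 0, "ry": 0, "rz": 0}, {"x": 0.6, "y": -1, "z": 0, "rx": 0, "ry": 0, "rz": 0}, {"x": 0.6, "y": -1, "z": 0, "rx": 0, "ry": 0, "rz": 0}, {"x": 0.6, "y": -1, "z": 0, "rx": 0, "ry": 0, "rz": 0}, {"x": 0.6, "y": -1, "z": 0, "rx": 0, "ry": 0, "rz": 0}, {"x": 0.6, "y": -1, "z": 0, "rx": 0, "ry": 0, "rz": 0}, {"x": 0.6, "y": -1, "z": 0, "rx": 0, "ry": 0, "rz": 0}, {"x": 0.6, "y": -1, "z": 0, "rx": 0, "ry": 0, "rz": 0}, {"x": 0.6, "y": -1, "z": 0, "rx": 0, "ry": 0, "rz": 0}, {"x": 0.6, "y": -1, "z": 0, "rx": 0, "ry": 0, "rz": 0}])

```text
t: 1.77
ee_pos: [0.3512, -0.3001, 0.3038]
ee_rot: [-3.141, 0.0, -0.0]
force: [0.3, -0.1, 0.0]
grip_width: 0.646
```

Request:
drive_tool(targets=[{"x": 0.6, "y": -1, "z": 0, "rx": 0, "ry": 0, "rz": 0}, {"x": 0.6, "y": -1, "z": 0, "rx": 0, "ry": 0, "rz": 0}, {"x": 0.6, "y": -1, "z": 0, "rx": 0, "ry": 0, "rz": 0}, {"x": 0.6, "y": -1, "z": 0, "rx": 0, "ry": 0, "rz": 0}, {"x": 0.6, "y": -1, "z": 0, "rx": 0, "ry": 0, "rz": 0}, {"x": 0.6, "y": -1, "z": 0, "rx": 0, "ry": 0, "rz": 0}, {"x": 0.6, "y": -1, "z": 0, "rx": 0, "ry": 0, "rz": 0}, {"x": 0.6, "y": -1, "z": 0, "rx": 0, "ry": 0, "rz": 0}, {"x": 0.6, "y": -1, "z": 0, "rx": 0, "ry": 0, "rz": 0}, {"x": 0.6, "y": -1, "z": 0, "rx": 0, "ry": 0, "rz": 0}])

```text
t: 2.6
ee_pos: [0.4712, -0.1001, 0.3037]
ee_rot: [-3.141, 0.0, -0.0]
force: [-0.1, -0.1, 0.6]
grip_width: 0.648
```

Run:
```python
from h import *
c=cap('wrist');W=world(c);print(np.array(c['extrinsics']).round(3))
save(c['img'],'w1.png')
hsv=cv2.cvtColor(c['img'],cv2.COLOR_RGB2HSV)
m=(hsv[...,0]>5)&(hsv[...,0]<18)&(hsv[...,1]>150)&(hsv[...,2]>80)
n,l,st,ce=cv2.connectedComponentsWithStats(m.astype(np.uint8))
for i in range(1,n):
    if st[i,4]>60:
        P=W[l==i];P=P[np.isfinite(P[:,0])]
        print(st[i],ce[i].round());
        for z0 in np.arange(.06,.21,.02):
            q=P[abs(P[:,2]-z0)<.01]
            if len(q)>8: print('  z',z0.round(2),len(q),q.min(0).round(4),q.max(0).round(4))
mb=(hsv[...,0]>105)&(hsv[...,0]<125)&(hsv[...,1]>130)
P=W[mb];P=P[np.isfinite(P[:,0])&(P[:,2]>.05)&(P[:,2]<.085)]
if len(P): print('socket',len(P),np.percentile(P,1,axis=0),np.percentile(P,99,axis=0))
```

```text
[[ 0.001  0.972  0.237  0.537]
 [-1.     0.001 -0.    -0.1  ]
 [-0.001 -0.237  0.972  0.475]
 [ 0.     0.     0.     1.   ]]
[157 123  34  23 388] [177. 133.]
  z 0.12 18 [ 0.5155 -0.0171  0.1227] [ 0.535  -0.0109  0.1297]
  z 0.14 71 [ 0.516  -0.0172  0.1303] [ 0.5363 -0.008   0.1498]
  z 0.16 73 [ 0.5172 -0.0178  0.1501] [ 0.5364 -0.0089  0.17  ]
  z 0.18 202 [ 0.5146 -0.0171  0.1701] [0.5364 0.0047 0.1874]
[219 202  15  19 205] [226. 211.]
  z 0.08 18 [ 0.4176 -0.0643  0.078 ] [ 0.4243 -0.0497  0.0894]
  z 0.1 48 [ 0.4157 -0.0646  0.0903] [ 0.4244 -0.048   0.1099]
  z 0.12 117 [ 0.4101 -0.0639  0.1102] [ 0.425  -0.0489  0.1225]
socket 300 [ 0.50011244 -0.03417563  0.05032127] [0.55270046 0.01532401 0.07781231]
```

View pics/w1.png

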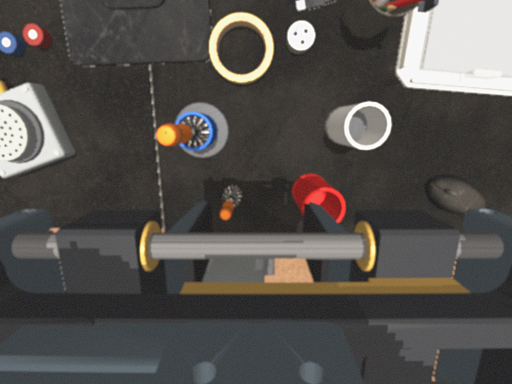

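The wrist view shows the large brush at (175,133) in the blue stand, the mould rim at (367,125) and the red look-alike at (325,195). The brush axis is at about (0.526, -0.006).

Run:
```python
from h import *
c=load('wrist');W=world(c)
P=W[90:160,315:400].reshape(-1,3);P=P[np.isfinite(P[:,0])]
q=P[(P[:,2]>.104)&(P[:,2]<.117)]
print(len(q),np.percentile(q,[1,99],axis=0).round(4),np.median(q[:,2]))
(cx,cy),R=cv2.minEnclosingCircle(q[:,:2].astype(np.float32)); print('enclosing',cx,cy,R)
A=np.c_[2*q[:,:2],np.ones(len(q))];s=np.linalg.lstsq(A,(q[:,:2]**2).sum(1),rcond=None)[0];print('fit',s[:2],np.sqrt(s[2]+s[0]**2+s[1]**2))
i=P[(np.hypot(P[:,0]-s[0],P[:,1]-s[1])<.018)];print('inner z',np.percentile(i[:,2],[1,5,25,50]) )
```

```text
550 [[ 0.5057 -0.2708  0.1044]
 [ 0.5632 -0.2122  0.1119]] 0.10969081146097992
enclosing 0.5339407324790955 -0.2419481724500656 0.03042435087263584
fit [ 0.53420544 -0.24112906] 0.02788232180618942
inner z [0.04041726 0.04073275 0.04156458 0.04210226]
```

Request:
drive_tool(targets=[{"x": 0.55, "y": -0.94, "z": 0, "rx": 0, "ry": 0, "rz": 0}, {"x": 0.55, "y": -0.94, "z": 0, "rx": 0, "ry": 0, "rz": 0}, {"x": 0.55, "y": -0.94, "z": 0, "rx": 0, "ry": 0, "rz": 0}, {"x": 0.55, "y": -0.94, "z": 0, "rx": 0, "ry": 0, "rz": 0}, {"x": 0.55, "y": -0.94, "z": 0, "rx": 0, "ry": 0, "rz": 0}, {"x": 0, "y": 0, "z": 0.8, "rx": 0, "ry": 0, "rz": 0}, {"x": 0, "y": 0, "z": 0.9, "rx": 0, "ry": 0, "rz": 0}, {"x": 0, "y": 0, "z": 0.9, "rx": 0, "ry": 0, "rz": 0}, {"x": 0, "y": 0, "z": 0.9, "rx": 0, "ry": 0, "rz": 0}, {"x": 0, "y": 0, "z": 0.9, "rx": 0, "ry": 0, "rz": 0}])

```text
t: 3.48
ee_pos: [0.5257, -0.0072, 0.2149]
ee_rot: [-3.142, 0.0, -0.0]
force: [0.3, -0.7, 0.8]
grip_width: 0.651
```

Request:
drive_tool(targets=[{"x": 0, "y": 0, "z": 0.9, "rx": 0, "ry": 0, "rz": 0}, {"x": 0, "y": 0, "z": 0.9, "rx": 0, "ry": 0, "rz": 0}, {"x": 0, "y": 0, "z": 0.9, "rx": 0, "ry": 0, "rz": 0}, {"x": 0, "y": 0, "z": 0.9, "rx": 0, "ry": 0, "rz": 0}, {"x": 0, "y": 0, "z": 0.8, "rx": 0, "ry": 0, "rz": 0}, {"x": 0, "y": 0, "z": 0, "rx": 0, "ry": 0, "rz": 0}])

```text
t: 3.98
ee_pos: [0.5242, -0.0072, 0.1252]
ee_rot: [-3.141, 0.005, -0.0]
force: [-1.0, 0.5, -0.8]
grip_width: 0.65
```

Request:
drive_tool(targets=[{"x": 0, "y": 0, "z": 0, "rx": 0, "ry": 0, "rz": 0}, {"x": 0, "y": 0, "z": 0, "rx": 0, "ry": 0, "rz": 0}, {"x": 0, "y": 0, "z": 0, "rx": 0, "ry": 0, "rz": 0}, {"x": 0, "y": 0, "z": 0, "rx": 0, "ry": 0, "rz": 0}, {"x": 0, "y": 0, "z": 0, "rx": 0, "ry": 0, "rz": 0}, {"x": 0, "y": 0, "z": 0, "rx": 0, "ry": 0, "rz": 0}], hand=1, force=25)

```text
t: 4.48
ee_pos: [0.5262, -0.0074, 0.1284]
ee_rot: [3.141, -0.001, -0.0]
force: [-0.3, 0.3, 0.3]
grip_width: 0.255
```

Request:
drive_tool(targets=[{"x": 0, "y": 0, "z": -0.5, "rx": 0, "ry": 0, "rz": 0}, {"x": 0, "y": 0, "z": -0.8, "rx": 0, "ry": 0, "rz": 0}, {"x": 0, "y": 0, "z": -0.8, "rx": 0, "ry": 0, "rz": 0}, {"x": 0, "y": 0, "z": -0.8, "rx": 0, "ry": 0, "rz": 0}, {"x": 0, "y": 0, "z": -0.8, "rx": 0, "ry": 0, "rz": 0}, {"x": 0, "y": 0, "z": -0.8, "rx": 0, "ry": 0, "rz": 0}, {"x": 0, "y": 0, "z": -0.8, "rx": 0, "ry": 0, "rz": 0}, {"x": 0, "y": 0, "z": -0.8, "rx": 0, "ry": 0, "rz": 0}, {"x": 0, "y": 0, "z": -0.5, "rx": 0, "ry": 0, "rz": 0}, {"x": 0, "y": 0, "z": 0, "rx": 0, "ry": 0, "rz": 0}])

```text
t: 5.32
ee_pos: [0.5269, -0.0074, 0.2624]
ee_rot: [3.141, -0.004, -0.0]
force: [0.1, -0.7, -1.4]
grip_width: 0.255
```

Request:
drive_tool(targets=[{"x": 0, "y": 0.5, "z": 0, "rx": 0, "ry": 0, "rz": 0}, {"x": 0, "y": 0.8, "z": 0, "rx": 0, "ry": 0, "rz": 0}, {"x": 0, "y": 0.8, "z": 0, "rx": 0, "ry": 0, "rz": 0}, {"x": 0, "y": 0.8, "z": 0, "rx": 0, "ry": 0, "rz": 0}, {"x": 0.1, "y": 0.8, "z": 0, "rx": 0, "ry": 0, "rz": 0}, {"x": 0.1, "y": 0.8, "z": 0, "rx": 0, "ry": 0, "rz": 0}, {"x": 0.1, "y": 0.8, "z": 0, "rx": 0, "ry": 0, "rz": 0}, {"x": 0.1, "y": 0.8, "z": 0, "rx": 0, "ry": 0, "rz": 0}, {"x": 0, "y": 0.8, "z": 0, "rx": 0, "ry": 0, "rz": 0}, {"x": 0, "y": 0.8, "z": 0, "rx": 0, "ry": 0, "rz": 0}])

```text
t: 6.15
ee_pos: [0.5332, -0.1625, 0.2587]
ee_rot: [-3.141, 0.002, -0.0]
force: [0.7, 0.6, -1.1]
grip_width: 0.256
```

Request:
drive_tool(targets=[{"x": 0, "y": 0.8, "z": 0, "rx": 0, "ry": 0, "rz": 0}, {"x": 0, "y": 0.8, "z": 0, "rx": 0, "ry": 0, "rz": 0}, {"x": 0, "y": 0.8, "z": 0, "rx": 0, "ry": 0, "rz": 0}, {"x": 0, "y": 0.8, "z": 0, "rx": 0, "ry": 0, "rz": 0}, {"x": 0, "y": 0, "z": 0, "rx": 0, "ry": 0, "rz": 0}, {"x": 0, "y": 0, "z": 0, "rx": 0, "ry": 0, "rz": 0}])

```text
t: 6.65
ee_pos: [0.5334, -0.2263, 0.2591]
ee_rot: [-3.141, 0.001, -0.002]
force: [-0.3, -0.2, -1.0]
grip_width: 0.254
```

Run:
```python
from h import *
s=r.sense();print(s['ee_pos'],s['force'],s['ft_torque'],s['grip_width'])
c=cap('side');W=world(c);b=cap('wrist')
print(*[np.round(W[v,u],3) for u,v in [(273,165),(273,175)]])
a=cv2.resize(c['img'][110:230,210:340],None,fx=4,fy=4,interpolation=cv2.INTER_CUBIC)
save(a,'s2.png')
P=W.reshape(-1,3);img=c['img'].reshape(-1,3)
hsv=cv2.cvtColor(c['img'],cv2.COLOR_RGB2HSV).reshape(-1,3)
ok=np.isfinite(P[:,0])&(abs(P[:,0]-.53)<.05)&(abs(P[:,1]+.24)<.05)
for z0 in np.arange(.02,.28,.02):
    q=P[ok&(abs(P[:,2]-z0)<.01)]
    if len(q)>5: print(z0.round(2),len(q),np.percentile(q[:,0],[2,98]).round(4),np.percentile(q[:,1],[2,98]).round(4),P[ok&(abs(P[:,2]-z0)<.01)].shape)
```

```text
[ 0.53342615 -0.22627256  0.25906667] [-0.33484955 -0.23317612 -0.99762939] [-0.03650754  0.02957005 -0.00525285] 0.2536014835142947
[ 0.53  -0.214  0.114] [ 0.531 -0.219  0.061]
0.02 56 [0.5078 0.5615] [-0.2302 -0.2102] (56, 3)
0.04 48 [0.5082 0.5612] [-0.2344 -0.2104] (48, 3)
0.06 56 [0.5082 0.5602] [-0.2337 -0.2095] (56, 3)
0.08 79 [0.508  0.5599] [-0.2712 -0.2112] (79, 3)
0.1 102 [0.5082 0.5646] [-0.2711 -0.2133] (102, 3)
0.12 25 [0.5086 0.5633] [-0.2632 -0.2099] (25, 3)
0.14 22 [0.5127 0.5504] [-0.2348 -0.2095] (22, 3)
0.16 37 [0.5167 0.5536] [-0.2358 -0.2045] (37, 3)
0.18 40 [0.5132 0.5491] [-0.2383 -0.2019] (40, 3)
0.2 52 [0.5146 0.5532] [-0.2425 -0.2071] (52, 3)
0.22 19 [0.5276 0.549 ] [-0.2303 -0.2144] (19, 3)
0.24 16 [0.5253 0.5433] [-0.2271 -0.2156] (16, 3)
0.26 24 [0.5195 0.5501] [-0.2413 -0.2059] (24, 3)
```

View pics/s2.png

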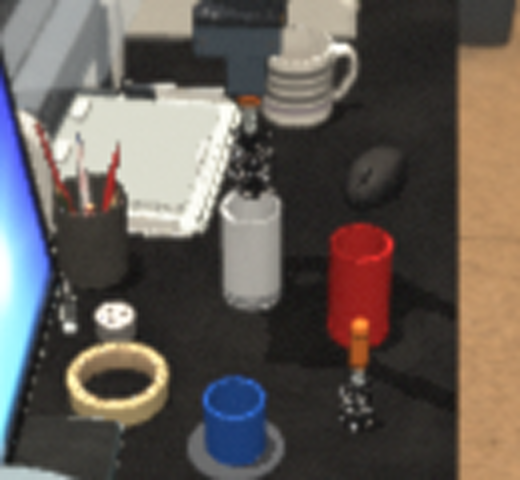

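The brush hangs upright just short of the mould axis in y. I'll centre it and descend.

Request:
drive_tool(targets=[{"x": 0.02, "y": 0.38, "z": 0, "rx": 0, "ry": 0, "rz": 0}, {"x": 0.02, "y": 0.38, "z": 0, "rx": 0, "ry": 0, "rz": 0}, {"x": 0, "y": 0, "z": 0, "rx": 0, "ry": 0, "rz": 0}, {"x": 0, "y": 0, "z": 0.6, "rx": 0, "ry": 0, "rz": 0}, {"x": 0, "y": 0, "z": 0.6, "rx": 0, "ry": 0, "rz": 0}, {"x": 0, "y": 0, "z": 0.6, "rx": 0, "ry": 0, "rz": 0}, {"x": 0, "y": 0, "z": 0.6, "rx": 0, "ry": 0, "rz": 0}, {"x": 0, "y": 0, "z": 0.6, "rx": 0, "ry": 0, "rz": 0}, {"x": 0, "y": 0, "z": 0, "rx": 0, "ry": 0, "rz": 0}])

```text
t: 7.5
ee_pos: [0.5337, -0.24, 0.1978]
ee_rot: [-3.14, 0.003, -0.0]
force: [-0.7, 0.9, -2.1]
grip_width: 0.255
```

Request:
drive_tool(targets=[{"x": 0, "y": 0, "z": 0.3, "rx": 0, "ry": 0, "rz": 0}, {"x": 0, "y": 0, "z": 0.3, "rx": 0, "ry": 0, "rz": 0}, {"x": 0, "y": 0, "z": 0.3, "rx": 0, "ry": 0, "rz": 0}, {"x": 0, "y": 0, "z": 0, "rx": 0, "ry": 0, "rz": 0}])

```text
t: 7.83
ee_pos: [0.5343, -0.2403, 0.181]
ee_rot: [-3.141, 0.001, -0.0]
force: [-0.4, 0.4, -1.9]
grip_width: 0.256
```

Request:
drive_tool(targets=[{"x": 0, "y": 0.04, "z": 0.3, "rx": 0, "ry": 0, "rz": 0}, {"x": 0, "y": 0.02, "z": 0.3, "rx": 0, "ry": 0, "rz": 0}, {"x": 0, "y": 0, "z": 0.2, "rx": 0, "ry": 0, "rz": 0}, {"x": 0, "y": 0, "z": 0, "rx": 0, "ry": 0, "rz": 0}, {"x": 0, "y": 0, "z": 0, "rx": 0, "ry": 0, "rz": 0}])

```text
t: 8.25
ee_pos: [0.5346, -0.2417, 0.1657]
ee_rot: [-3.141, 0.0, -0.0]
force: [-0.2, 0.1, -1.8]
grip_width: 0.258
```

Request:
drive_tool(targets=[{"x": 0, "y": 0, "z": 0.1, "rx": 0, "ry": 0, "rz": 0}, {"x": 0, "y": 0, "z": 0.1, "rx": 0, "ry": 0, "rz": 0}, {"x": 0, "y": 0, "z": 0, "rx": 0, "ry": 0, "rz": 0}, {"x": 0, "y": 0, "z": 0, "rx": 0, "ry": 0, "rz": 0}])

```text
t: 8.58
ee_pos: [0.5349, -0.2418, 0.1621]
ee_rot: [3.141, -0.0, -0.0]
force: [0.3, -0.0, 1.5]
grip_width: 0.256
```

Request:
drive_tool(targets=[{"x": 0, "y": 0, "z": 0.12, "rx": 0, "ry": 0, "rz": 0}, {"x": 0, "y": 0, "z": 0.1, "rx": 0, "ry": 0, "rz": 0}, {"x": 0, "y": 0, "z": 0, "rx": 0, "ry": 0, "rz": 0}, {"x": 0, "y": 0, "z": 0, "rx": 0, "ry": 0, "rz": 0}, {"x": 0, "y": 0, "z": 0, "rx": 0, "ry": 0, "rz": 0}])

```text
t: 9.0
ee_pos: [0.5348, -0.2418, 0.1577]
ee_rot: [3.141, -0.0, -0.0]
force: [-0.3, 0.3, 4.1]
grip_width: 0.254
```

Request:
drive_tool(targets=[{"x": 0, "y": 0, "z": 0.05, "rx": 0, "ry": 0, "rz": 0}, {"x": 0, "y": 0, "z": 0, "rx": 0, "ry": 0, "rz": 0}, {"x": 0, "y": 0, "z": 0, "rx": 0, "ry": 0, "rz": 0}])

```text
t: 9.25
ee_pos: [0.5348, -0.2418, 0.1566]
ee_rot: [3.141, -0.0, -0.0]
force: [0.5, 0.5, 5.4]
grip_width: 0.256
```

Request:
drive_tool(targets=[{"x": 0, "y": 0, "z": -0.3, "rx": 0, "ry": 0, "rz": 0}, {"x": 0, "y": 0, "z": -0.5, "rx": 0, "ry": 0, "rz": 0}, {"x": 0, "y": 0, "z": -0.5, "rx": 0, "ry": 0, "rz": 0}, {"x": 0, "y": 0, "z": -0.5, "rx": 0, "ry": 0, "rz": 0}, {"x": 0, "y": 0, "z": -0.5, "rx": 0, "ry": 0, "rz": 0}, {"x": 0, "y": 0, "z": -0.5, "rx": 0, "ry": 0, "rz": 0}, {"x": 0, "y": 0, "z": -0.2, "rx": 0, "ry": 0, "rz": 0}, {"x": 0, "y": 0, "z": 0, "rx": 0, "ry": 0, "rz": 0}, {"x": 0, "y": 0, "z": 0, "rx": 0, "ry": 0, "rz": 0}])

```text
t: 10.0
ee_pos: [0.5347, -0.2417, 0.2166]
ee_rot: [3.142, -0.0, -0.0]
force: [-0.2, 0.3, -0.8]
grip_width: 0.255
```

Run:
```python
from h import *
c=cap('side');W=world(c);P=W.reshape(-1,3)
hsv=cv2.cvtColor(c['img'],cv2.COLOR_RGB2HSV).reshape(-1,3)
ok=np.isfinite(P[:,0])&(abs(P[:,0]-.53)<.05)&(abs(P[:,1]+.24)<.05)
for z0 in np.arange(.02,.24,.02):
    q=P[ok&(abs(P[:,2]-z0)<.01)]
    if len(q)>5: print(z0.round(2),len(q),np.percentile(q[:,0],[2,98]).round(4),np.percentile(q[:,1],[2,98]).round(4))
save(cv2.resize(c['img'][110:230,210:340],None,fx=4,fy=4,interpolation=cv2.INTER_CUBIC),'s3.png')
print(r.sense()['force'])
```

```text
0.02 53 [0.5079 0.5616] [-0.2317 -0.2102]
0.04 55 [0.5081 0.5611] [-0.2349 -0.2105]
0.06 51 [0.5079 0.5606] [-0.2341 -0.2103]
0.08 68 [0.508  0.5597] [-0.267  -0.2101]
0.1 76 [0.5078 0.5646] [-0.261 -0.211]
0.12 65 [0.5085 0.5614] [-0.2585 -0.2141]
0.14 38 [0.5186 0.5525] [-0.2476 -0.2197]
0.16 52 [0.5154 0.5558] [-0.2602 -0.2266]
0.18 12 [0.5313 0.5403] [-0.2462 -0.2343]
0.2 14 [0.5244 0.5391] [-0.2402 -0.2286]
0.22 25 [0.5182 0.5503] [-0.2358 -0.2205]
[-0.17111568  0.51012533 -1.56491442]
```

View pics/s3.png

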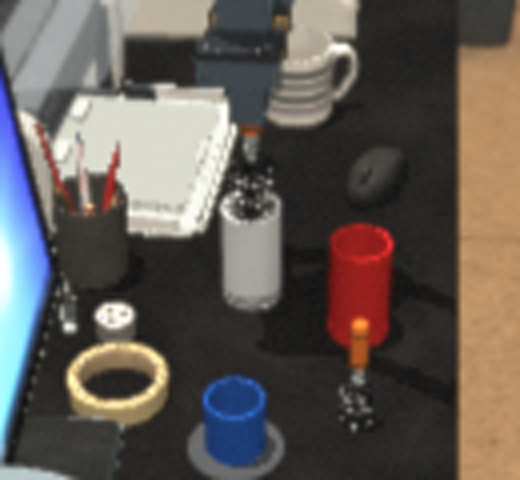

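The mould has not moved, and the bristle end is near the rim. Now strokes 2 and 3.

Request:
drive_tool(targets=[{"x": 0, "y": 0, "z": 0.5, "rx": 0, "ry": 0, "rz": 0}, {"x": 0, "y": 0, "z": 0.5, "rx": 0, "ry": 0, "rz": 0}, {"x": 0, "y": 0, "z": 0.5, "rx": 0, "ry": 0, "rz": 0}, {"x": 0, "y": 0, "z": 0.5, "rx": 0, "ry": 0, "rz": 0}, {"x": 0, "y": 0, "z": 0.5, "rx": 0, "ry": 0, "rz": 0}, {"x": 0, "y": 0, "z": 0.3, "rx": 0, "ry": 0, "rz": 0}, {"x": 0, "y": 0, "z": 0.2, "rx": 0, "ry": 0, "rz": 0}, {"x": 0, "y": 0, "z": 0, "rx": 0, "ry": 0, "rz": 0}, {"x": 0, "y": 0, "z": 0, "rx": 0, "ry": 0, "rz": 0}, {"x": 0, "y": 0, "z": 0, "rx": 0, "ry": 0, "rz": 0}])

```text
t: 10.88
ee_pos: [0.5347, -0.2416, 0.1569]
ee_rot: [-3.142, -0.0, -0.0]
force: [-2.2, 1.3, 4.7]
grip_width: 0.258
```

Request:
drive_tool(targets=[{"x": 0, "y": 0, "z": 0.02, "rx": 0, "ry": 0, "rz": 0}, {"x": 0, "y": 0, "z": 0, "rx": 0, "ry": 0, "rz": 0}])

```text
t: 11.05
ee_pos: [0.5347, -0.2416, 0.1566]
ee_rot: [-3.142, -0.0, -0.0]
force: [-2.0, 2.9, 5.6]
grip_width: 0.256
```

Request:
drive_tool(targets=[{"x": 0, "y": 0, "z": -0.3, "rx": 0, "ry": 0, "rz": 0}, {"x": 0, "y": 0, "z": -0.5, "rx": 0, "ry": 0, "rz": 0}, {"x": 0, "y": 0, "z": -0.5, "rx": 0, "ry": 0, "rz": 0}, {"x": 0, "y": 0, "z": -0.5, "rx": 0, "ry": 0, "rz": 0}, {"x": 0, "y": 0, "z": -0.5, "rx": 0, "ry": 0, "rz": 0}, {"x": 0, "y": 0, "z": -0.5, "rx": 0, "ry": 0, "rz": 0}, {"x": 0, "y": 0, "z": -0.2, "rx": 0, "ry": 0, "rz": 0}, {"x": 0, "y": 0, "z": 0, "rx": 0, "ry": 0, "rz": 0}, {"x": 0, "y": 0, "z": 0, "rx": 0, "ry": 0, "rz": 0}])

```text
t: 11.8
ee_pos: [0.5347, -0.2417, 0.2162]
ee_rot: [3.141, -0.0, -0.0]
force: [-0.2, -0.1, -1.7]
grip_width: 0.255
```

Request:
drive_tool(targets=[{"x": 0, "y": 0, "z": 0.5, "rx": 0, "ry": 0, "rz": 0}, {"x": 0, "y": 0, "z": 0.5, "rx": 0, "ry": 0, "rz": 0}, {"x": 0, "y": 0, "z": 0.5, "rx": 0, "ry": 0, "rz": 0}, {"x": 0, "y": 0, "z": 0.5, "rx": 0, "ry": 0, "rz": 0}, {"x": 0, "y": 0, "z": 0.5, "rx": 0, "ry": 0, "rz": 0}, {"x": 0, "y": 0, "z": 0.3, "rx": 0, "ry": 0, "rz": 0}, {"x": 0, "y": 0, "z": 0.2, "rx": 0, "ry": 0, "rz": 0}, {"x": 0, "y": 0, "z": 0, "rx": 0, "ry": 0, "rz": 0}, {"x": 0, "y": 0, "z": 0, "rx": 0, "ry": 0, "rz": 0}, {"x": 0, "y": 0, "z": 0, "rx": 0, "ry": 0, "rz": 0}])

```text
t: 12.63
ee_pos: [0.5347, -0.2416, 0.1565]
ee_rot: [-3.142, -0.0, -0.0]
force: [-0.9, 1.4, 5.5]
grip_width: 0.26
```

Request:
drive_tool(targets=[{"x": 0, "y": 0, "z": 0.02, "rx": 0, "ry": 0, "rz": 0}, {"x": 0, "y": 0, "z": 0, "rx": 0, "ry": 0, "rz": 0}, {"x": 0, "y": 0, "z": 0, "rx": 0, "ry": 0, "rz": 0}])

```text
t: 12.88
ee_pos: [0.5347, -0.2416, 0.1562]
ee_rot: [-3.142, -0.0, -0.0]
force: [-2.1, 1.9, 5.4]
grip_width: 0.258
```

Request:
drive_tool(targets=[{"x": 0, "y": 0, "z": -0.3, "rx": 0, "ry": 0, "rz": 0}, {"x": 0, "y": 0, "z": -0.5, "rx": 0, "ry": 0, "rz": 0}, {"x": 0, "y": 0, "z": -0.5, "rx": 0, "ry": 0, "rz": 0}, {"x": 0, "y": 0, "z": -0.5, "rx": 0, "ry": 0, "rz": 0}, {"x": 0, "y": 0, "z": -0.5, "rx": 0, "ry": 0, "rz": 0}, {"x": 0, "y": 0, "z": -0.5, "rx": 0, "ry": 0, "rz": 0}, {"x": 0, "y": 0, "z": -0.2, "rx": 0, "ry": 0, "rz": 0}, {"x": 0, "y": 0, "z": 0, "rx": 0, "ry": 0, "rz": 0}, {"x": 0, "y": 0, "z": 0, "rx": 0, "ry": 0, "rz": 0}])

```text
t: 13.63
ee_pos: [0.5347, -0.2417, 0.2158]
ee_rot: [3.142, -0.0, -0.0]
force: [0.6, -0.3, -1.3]
grip_width: 0.255
```

Request:
drive_tool(targets=[{"x": 0, "y": 0, "z": -0.6, "rx": 0, "ry": 0, "rz": 0}, {"x": 0, "y": 0, "z": -0.6, "rx": 0, "ry": 0, "rz": 0}, {"x": 0, "y": 0, "z": -0.6, "rx": 0, "ry": 0, "rz": 0}, {"x": 0, "y": 0, "z": -0.6, "rx": 0, "ry": 0, "rz": 0}, {"x": 0, "y": 0, "z": -0.1, "rx": 0, "ry": 0, "rz": 0}, {"x": 0, "y": -0.5, "z": 0, "rx": 0, "ry": 0, "rz": 0}, {"x": 0, "y": -0.8, "z": 0, "rx": 0, "ry": 0, "rz": 0}, {"x": 0, "y": -0.8, "z": 0, "rx": 0, "ry": 0, "rz": 0}, {"x": -0.1, "y": -0.8, "z": 0, "rx": 0, "ry": 0, "rz": 0}, {"x": -0.1, "y": -0.8, "z": 0, "rx": 0, "ry": 0, "rz": 0}])

```text
t: 14.47
ee_pos: [0.5302, -0.1653, 0.2652]
ee_rot: [-3.141, 0.001, 0.0]
force: [-0.1, -0.7, -0.8]
grip_width: 0.258
```

Request:
drive_tool(targets=[{"x": -0.1, "y": -0.8, "z": 0, "rx": 0, "ry": 0, "rz": 0}, {"x": -0.1, "y": -0.8, "z": 0, "rx": 0, "ry": 0, "rz": 0}, {"x": 0, "y": -0.8, "z": 0, "rx": 0, "ry": 0, "rz": 0}, {"x": 0, "y": -0.8, "z": 0, "rx": 0, "ry": 0, "rz": 0}, {"x": 0, "y": -0.8, "z": 0, "rx": 0, "ry": 0, "rz": 0}, {"x": 0, "y": -0.8, "z": 0, "rx": 0, "ry": 0, "rz": 0}, {"x": 0, "y": -0.8, "z": 0, "rx": 0, "ry": 0, "rz": 0}, {"x": 0, "y": -0.8, "z": 0, "rx": 0, "ry": 0, "rz": 0}, {"x": 0, "y": -0.8, "z": 0, "rx": 0, "ry": 0, "rz": 0}, {"x": 0, "y": -0.8, "z": 0, "rx": 0, "ry": 0, "rz": 0}])

```text
t: 15.3
ee_pos: [0.526, -0.0056, 0.2656]
ee_rot: [-3.141, 0.0, 0.001]
force: [-0.9, -0.7, -0.5]
grip_width: 0.256
```

Request:
drive_tool(targets=[{"x": 0, "y": 0, "z": 0, "rx": 0, "ry": 0, "rz": 0}, {"x": 0, "y": 0, "z": 0, "rx": 0, "ry": 0, "rz": 0}, {"x": 0, "y": 0, "z": 0, "rx": 0, "ry": 0, "rz": 0}])

```text
t: 15.55
ee_pos: [0.5264, -0.0073, 0.2657]
ee_rot: [3.141, 0.0, 0.001]
force: [-0.9, 0.5, -0.9]
grip_width: 0.259
```

Run:
```python
from h import *
c=cap('wrist');W=world(c);P=W.reshape(-1,3)
hsv=cv2.cvtColor(c['img'],cv2.COLOR_RGB2HSV).reshape(-1,3)
mb=(hsv[:,0]>105)&(hsv[:,0]<125)&(hsv[:,1]>130)&(P[:,2]>.06)&(P[:,2]<.075)&(np.hypot(P[:,0]-.527,P[:,1]+.007)<.05)
q=P[mb];print(len(q),np.percentile(q,[1,99],axis=0).round(4))
if len(q)>20: print(cv2.minEnclosingCircle(q[:,:2].astype(np.float32)))
c=cap('side');W=world(c);P=W.reshape(-1,3)
ok=np.isfinite(P[:,0])&(np.hypot(P[:,0]-.527,P[:,1]+.007)<.06)
for z0 in np.arange(.01,.25,.02):
    q=P[ok&(abs(P[:,2]-z0)<.01)]
    if len(q)>5: print(z0.round(2),len(q),np.percentile(q[:,0],[2,98]).round(4),np.percentile(q[:,1],[2,98]).round(4))
```

```text
211 [[ 0.5209 -0.0327  0.0612]
 [ 0.5532  0.0205  0.069 ]]
((0.52703458070755, -0.006095374468713999), 0.027393992990255356)
0.01 350 [0.4733 0.5806] [-0.0478  0.0469]
0.03 77 [0.5017 0.5531] [-0.0322  0.0235]
0.05 112 [0.5016 0.5522] [-0.0316  0.0224]
0.07 79 [0.5022 0.5525] [-0.0333  0.0213]
0.15 32 [0.5053 0.5463] [-0.0159  0.0142]
0.17 50 [0.5077 0.546 ] [-0.0189  0.013 ]
0.19 44 [0.5069 0.5461] [-0.013   0.0172]
0.21 64 [0.5052 0.5452] [-0.022   0.0148]
0.23 16 [0.5211 0.5312] [-0.0067  0.0018]
```

Aligned to about 1 mm. Lowering the brush.

Request:
drive_tool(targets=[{"x": 0, "y": -0.03, "z": 0.7, "rx": 0, "ry": 0, "rz": 0}, {"x": 0, "y": -0.03, "z": 0.7, "rx": 0, "ry": 0, "rz": 0}, {"x": 0, "y": 0, "z": 0.7, "rx": 0, "ry": 0, "rz": 0}, {"x": 0, "y": 0, "z": 0.7, "rx": 0, "ry": 0, "rz": 0}, {"x": 0, "y": 0, "z": 0.7, "rx": 0, "ry": 0, "rz": 0}, {"x": 0, "y": 0, "z": 0.7, "rx": 0, "ry": 0, "rz": 0}, {"x": 0, "y": 0, "z": 0.7, "rx": 0, "ry": 0, "rz": 0}, {"x": 0, "y": 0, "z": 0.7, "rx": 0, "ry": 0, "rz": 0}, {"x": 0, "y": 0, "z": 0.5, "rx": 0, "ry": 0, "rz": 0}, {"x": 0, "y": 0, "z": 0, "rx": 0, "ry": 0, "rz": 0}])

```text
t: 16.48
ee_pos: [0.5257, -0.0068, 0.142]
ee_rot: [-3.141, 0.003, -0.001]
force: [0.2, 0.6, -1.3]
grip_width: 0.258
```

Request:
drive_tool(targets=[{"x": 0, "y": 0, "z": 0.3, "rx": 0, "ry": 0, "rz": 0}, {"x": 0, "y": 0, "z": 0.3, "rx": 0, "ry": 0, "rz": 0}, {"x": 0, "y": 0, "z": 0.05, "rx": 0, "ry": 0, "rz": 0}, {"x": 0, "y": 0, "z": 0, "rx": 0, "ry": 0, "rz": 0}, {"x": 0, "y": 0, "z": 0, "rx": 0, "ry": 0, "rz": 0}])

```text
t: 16.9
ee_pos: [0.5269, -0.0065, 0.131]
ee_rot: [3.142, -0.0, -0.0]
force: [-0.0, 0.2, -0.4]
grip_width: 0.259
```

Request:
drive_tool(targets=[{"x": 0, "y": 0, "z": 0.05, "rx": 0, "ry": 0, "rz": 0}, {"x": 0, "y": 0, "z": 0, "rx": 0, "ry": 0, "rz": 0}, {"x": 0, "y": 0, "z": 0, "rx": 0, "ry": 0, "rz": 0}, {"x": 0, "y": 0, "z": 0, "rx": 0, "ry": 0, "rz": 0}, {"x": 0, "y": 0, "z": 0, "rx": 0, "ry": 0, "rz": 0}], hand=-0.3)

```text
t: 17.32
ee_pos: [0.5268, -0.0065, 0.1298]
ee_rot: [3.142, -0.0, -0.0]
force: [-0.0, 0.6, -0.4]
grip_width: 0.594
```

Request:
drive_tool(targets=[{"x": 0, "y": 0, "z": -0.5, "rx": 0, "ry": 0, "rz": 0}, {"x": 0, "y": 0, "z": -0.9, "rx": 0, "ry": 0, "rz": 0}, {"x": 0, "y": 0, "z": -0.9, "rx": 0, "ry": 0, "rz": 0}, {"x": 0, "y": 0, "z": -0.9, "rx": 0, "ry": 0, "rz": 0}, {"x": 0, "y": 0, "z": -0.9, "rx": 0, "ry": 0, "rz": 0}, {"x": 0, "y": 0, "z": -0.9, "rx": 0, "ry": 0, "rz": 0}, {"x": 0, "y": 0.8, "z": 0, "rx": 0, "ry": 0, "rz": 0}, {"x": 0, "y": 0.8, "z": 0, "rx": 0, "ry": 0, "rz": 0}, {"x": 0, "y": 0.8, "z": 0, "rx": 0, "ry": 0, "rz": 0}, {"x": 0, "y": 0.8, "z": 0, "rx": 0, "ry": 0, "rz": 0}], hand=-1)

```text
t: 18.15
ee_pos: [0.5267, -0.0712, 0.2307]
ee_rot: [3.141, -0.001, 0.0]
force: [-0.3, -1.0, -0.2]
grip_width: 1.001
```

Request:
drive_tool(targets=[{"x": 0, "y": 0.8, "z": 0, "rx": 0, "ry": 0, "rz": 0}, {"x": 0, "y": 0.8, "z": 0, "rx": 0, "ry": 0, "rz": 0}, {"x": 0, "y": 0.8, "z": 0, "rx": 0, "ry": 0, "rz": 0}, {"x": 0, "y": 0.8, "z": 0, "rx": 0, "ry": 0, "rz": 0}, {"x": 0.2, "y": 0.8, "z": 0, "rx": 0, "ry": 0, "rz": 0}, {"x": 0.2, "y": 0.8, "z": 0, "rx": 0, "ry": 0, "rz": 0}, {"x": 0, "y": 0.8, "z": 0, "rx": 0, "ry": 0, "rz": 0}, {"x": 0, "y": 0.8, "z": 0, "rx": 0, "ry": 0, "rz": 0}, {"x": 0, "y": 0, "z": 0, "rx": 0, "ry": 0, "rz": 0}, {"x": 0, "y": 0, "z": 0, "rx": 0, "ry": 0, "rz": 0}])

```text
t: 18.98
ee_pos: [0.535, -0.1994, 0.2298]
ee_rot: [-3.142, -0.0, -0.002]
force: [0.4, -1.0, 0.1]
grip_width: 1.001
```

Run:
```python
from h import *
c=cap('side');W=world(c);P=W.reshape(-1,3)
for n,x,y in(('brush',.527,-.006),('mould',.535,-.2415)):
  ok=np.isfinite(P[:,0])&(np.hypot(P[:,0]-x,P[:,1]-y)<.05)
  for z0 in np.arange(.05,.2,.02):
    q=P[ok&(abs(P[:,2]-z0)<.01)]
    if len(q)>5: print(n,z0.round(2),len(q),np.percentile(q[:,0],[2,98]).round(4),np.percentile(q[:,1],[2,98]).round(4))
save(cv2.resize(c['img'][110:320,210:340],None,fx=2.8,fy=2.8,interpolation=cv2.INTER_CUBIC),'s4.png')
w=cap('wrist');W=world(w).reshape(-1,3)
q=W[(np.hypot(W[:,0]-.535,W[:,1]+.2415)<.04)&(W[:,2]>.104)&(W[:,2]<.117)]
if len(q): print(len(q),cv2.minEnclosingCircle(q[:,:2].astype(np.float32)))
```

```text
brush 0.05 86 [0.5016 0.5519] [-0.0228  0.0219]
brush 0.07 114 [0.5019 0.5519] [-0.0282  0.0234]
brush 0.09 15 [0.5107 0.5402] [-0.0112  0.002 ]
brush 0.11 18 [0.5172 0.5358] [-0.0092  0.0041]
brush 0.13 30 [0.5158 0.5365] [-0.0074  0.0046]
brush 0.15 27 [0.5156 0.5356] [-0.0061  0.0059]
brush 0.17 33 [0.5169 0.5369] [-0.0058  0.0059]
brush 0.19 25 [0.5184 0.5354] [-0.0127  0.004 ]
mould 0.05 58 [0.508  0.5609] [-0.2355 -0.2102]
mould 0.07 58 [0.5078 0.5604] [-0.2709 -0.2118]
mould 0.09 97 [0.508 0.56 ] [-0.2706 -0.2115]
mould 0.11 89 [0.5086 0.5645] [-0.2724 -0.2114]
690 ((0.5339524745941162, -0.24279837310314178), 0.030107934027910233)
```

View pics/s4.png

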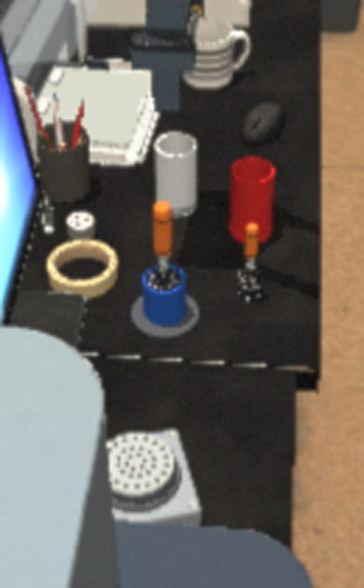

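The brush stands upright in its stand. Next I grasp the mould at (0.5345, -0.242).

Request:
drive_tool(targets=[{"x": 0, "y": 0.7, "z": 0, "rx": 0, "ry": 0, "rz": 0}, {"x": 0, "y": 0.7, "z": 0, "rx": 0, "ry": 0, "rz": 0}, {"x": 0, "y": 0.7, "z": 0, "rx": 0, "ry": 0, "rz": 0}, {"x": 0, "y": 0, "z": 0, "rx": 0, "ry": 0, "rz": 0}, {"x": 0, "y": 0, "z": 0, "rx": 0, "ry": 0, "rz": 0}, {"x": 0, "y": 0, "z": 0.7, "rx": 0, "ry": 0, "rz": 0}, {"x": 0, "y": 0, "z": 0.7, "rx": 0, "ry": 0, "rz": 0}, {"x": 0, "y": 0, "z": 0.7, "rx": 0, "ry": 0, "rz": 0}, {"x": 0, "y": 0, "z": 0.7, "rx": 0, "ry": 0, "rz": 0}, {"x": 0, "y": 0, "z": 0.7, "rx": 0, "ry": 0, "rz": 0}])

```text
t: 19.92
ee_pos: [0.5346, -0.2402, 0.1591]
ee_rot: [-3.141, -0.0, -0.0]
force: [-0.4, -0.0, 0.3]
grip_width: 0.998
```

Request:
drive_tool(targets=[{"x": 0, "y": 0, "z": 0.7, "rx": 0, "ry": 0, "rz": 0}, {"x": 0, "y": 0, "z": 0.7, "rx": 0, "ry": 0, "rz": 0}, {"x": 0, "y": 0, "z": 0.7, "rx": 0, "ry": 0, "rz": 0}, {"x": 0, "y": 0, "z": 0.7, "rx": 0, "ry": 0, "rz": 0}, {"x": 0, "y": 0, "z": 0.7, "rx": 0, "ry": 0, "rz": 0}, {"x": 0, "y": 0, "z": 0.7, "rx": 0, "ry": 0, "rz": 0}, {"x": 0, "y": 0, "z": 0.7, "rx": 0, "ry": 0, "rz": 0}, {"x": 0, "y": 0, "z": 0, "rx": 0, "ry": 0, "rz": 0}, {"x": 0, "y": 0, "z": 0, "rx": 0, "ry": 0, "rz": 0}])

```text
t: 20.67
ee_pos: [0.5344, -0.2401, 0.0615]
ee_rot: [-3.141, 0.001, -0.0]
force: [0.9, -0.1, 0.8]
grip_width: 0.998
```

Request:
drive_tool(targets=[{"x": 0, "y": 0, "z": 0, "rx": 0, "ry": 0, "rz": 0}, {"x": 0, "y": 0, "z": 0, "rx": 0, "ry": 0, "rz": 0}, {"x": 0, "y": 0, "z": 0, "rx": 0, "ry": 0, "rz": 0}, {"x": 0, "y": 0, "z": 0, "rx": 0, "ry": 0, "rz": 0}, {"x": 0, "y": 0, "z": 0, "rx": 0, "ry": 0, "rz": 0}], hand=1, force=35)

```text
t: 21.08
ee_pos: [0.5349, -0.2407, 0.0622]
ee_rot: [3.141, -0.001, -0.0]
force: [-1.0, -1.9, 1.3]
grip_width: 0.663
```

Request:
drive_tool(targets=[{"x": 0, "y": 0, "z": -0.4, "rx": 0, "ry": 0, "rz": 0}, {"x": 0, "y": 0, "z": -0.8, "rx": 0, "ry": 0, "rz": 0}, {"x": 0, "y": 0, "z": -0.8, "rx": 0, "ry": 0, "rz": 0}, {"x": 0, "y": 0, "z": -0.8, "rx": 0, "ry": 0, "rz": 0}, {"x": 0, "y": 0, "z": -0.8, "rx": 0, "ry": 0, "rz": 0}, {"x": 0, "y": 0, "z": -0.8, "rx": 0, "ry": 0, "rz": 0}, {"x": 0, "y": 0, "z": -0.8, "rx": 0, "ry": 0, "rz": 0}, {"x": 0, "y": 0, "z": -0.8, "rx": 0, "ry": 0, "rz": 0}, {"x": 0, "y": 0, "z": -0.8, "rx": 0, "ry": 0, "rz": 0}, {"x": 0, "y": 0, "z": -0.8, "rx": 0, "ry": 0, "rz": 0}])

```text
t: 21.92
ee_pos: [0.5344, -0.2403, 0.2151]
ee_rot: [-3.141, 0.0, -0.0]
force: [-0.4, -0.2, -1.4]
grip_width: 0.646
```

Request:
drive_tool(targets=[{"x": 0, "y": 0, "z": -0.8, "rx": 0, "ry": 0, "rz": 0}, {"x": 0, "y": 0, "z": -0.8, "rx": 0, "ry": 0, "rz": 0}, {"x": 0, "y": 0, "z": -0.8, "rx": 0, "ry": 0, "rz": 0}, {"x": 0, "y": 0, "z": -0.8, "rx": 0, "ry": 0, "rz": 0}, {"x": 0, "y": 0, "z": -0.5, "rx": 0, "ry": 0, "rz": 0}, {"x": 0, "y": -0.5, "z": 0, "rx": 0, "ry": 0, "rz": 0}, {"x": 0, "y": -0.8, "z": 0, "rx": 0, "ry": 0, "rz": 0}, {"x": 0, "y": -0.8, "z": 0, "rx": 0, "ry": 0, "rz": 0}, {"x": 0, "y": -0.8, "z": 0, "rx": 0, "ry": 0, "rz": 0}, {"x": 0, "y": -0.8, "z": 0, "rx": 0, "ry": 0, "rz": 0}])

```text
t: 22.75
ee_pos: [0.534, -0.1639, 0.2866]
ee_rot: [-3.14, 0.002, 0.0]
force: [0.6, -0.0, -2.4]
grip_width: 0.642
```

Request:
drive_tool(targets=[{"x": 0, "y": -0.9, "z": 0, "rx": 0, "ry": 0, "rz": 0}, {"x": 0, "y": -0.9, "z": 0, "rx": 0, "ry": 0, "rz": 0}, {"x": 0, "y": -0.9, "z": 0, "rx": 0, "ry": 0, "rz": 0}, {"x": 0, "y": -0.9, "z": 0, "rx": 0, "ry": 0, "rz": 0}, {"x": 0, "y": -0.9, "z": 0, "rx": 0, "ry": 0, "rz": 0}, {"x": 0, "y": -0.9, "z": 0, "rx": 0, "ry": 0, "rz": 0}, {"x": 0, "y": -0.9, "z": 0, "rx": 0, "ry": 0, "rz": 0}, {"x": 0, "y": -0.9, "z": 0, "rx": 0, "ry": 0, "rz": 0}, {"x": 0, "y": -0.9, "z": 0, "rx": 0, "ry": 0, "rz": 0}, {"x": 0, "y": -0.9, "z": 0, "rx": 0, "ry": 0, "rz": 0}])

```text
t: 23.58
ee_pos: [0.5334, 0.016, 0.2867]
ee_rot: [-3.141, 0.002, 0.001]
force: [-0.1, 0.4, -2.7]
grip_width: 0.642
```

Run:
```python
from h import *
def show(n,W):
    P=W.reshape(-1,3);q=P[(np.hypot(P[:,0]-.53,P[:,1]-.295)<.055)&(P[:,2]>.054)&(P[:,2]<.068)]
    if len(q)<10: print(n,len(q));return
    print(n,len(q),np.percentile(q,[1,50,99],axis=0).round(4).tolist(),cv2.minEnclosingCircle(q[:,:2].astype(np.float32)))
show('top0',world(load('top')))
show('wrist',world(cap('wrist')));show('side',world(cap('side')))
s=r.sense();print(s['ee_pos'],s['force'],s['ft_torque'],s['grip_width'])
```

```text
top0 414 [[0.4889, 0.2477, 0.0544], [0.5279, 0.2865, 0.0602], [0.5673, 0.3256, 0.0669]] ((0.5279149413108826, 0.2872764766216278), 0.04270654171705246)
wrist 2546 [[0.486, 0.2461, 0.0553], [0.5261, 0.2848, 0.0605], [0.5642, 0.3254, 0.0624]] ((0.5251154899597168, 0.28697270154953003), 0.042659513652324677)
side 435 [[0.4866, 0.2472, 0.0555], [0.5221, 0.2882, 0.0603], [0.5562, 0.3267, 0.0651]] ((0.5253213047981262, 0.2867875397205353), 0.042998965829610825)
[0.53336083 0.01713738 0.28672914] [ 0.59698308 -0.56019384 -2.26087361] [-0.00638152  0.04917122 -0.01951223] 0.6443799441517323
```

Request:
drive_tool(targets=[{"x": -0.1, "y": -0.9, "z": 0, "rx": 0, "ry": 0, "rz": 0}, {"x": -0.1, "y": -0.9, "z": 0, "rx": 0, "ry": 0, "rz": 0}, {"x": -0.1, "y": -0.9, "z": 0, "rx": 0, "ry": 0, "rz": 0}, {"x": -0.1, "y": -0.9, "z": 0, "rx": 0, "ry": 0, "rz": 0}, {"x": 0, "y": -0.9, "z": 0, "rx": 0, "ry": 0, "rz": 0}, {"x": 0, "y": -0.9, "z": 0, "rx": 0, "ry": 0, "rz": 0}, {"x": 0, "y": -0.9, "z": 0, "rx": 0, "ry": 0, "rz": 0}, {"x": 0, "y": -0.9, "z": 0, "rx": 0, "ry": 0, "rz": 0}, {"x": 0, "y": -0.9, "z": 0, "rx": 0, "ry": 0, "rz": 0}, {"x": 0, "y": -0.9, "z": 0, "rx": 0, "ry": 0, "rz": 0}])

```text
t: 24.52
ee_pos: [0.5256, 0.1948, 0.2869]
ee_rot: [3.141, 0.002, 0.0]
force: [-0.7, -0.1, -1.8]
grip_width: 0.64
```

Request:
drive_tool(targets=[{"x": 0, "y": -0.9, "z": 0, "rx": 0, "ry": 0, "rz": 0}, {"x": 0, "y": -0.9, "z": 0, "rx": 0, "ry": 0, "rz": 0}, {"x": 0, "y": -0.9, "z": 0, "rx": 0, "ry": 0, "rz": 0}, {"x": 0, "y": -0.9, "z": 0, "rx": 0, "ry": 0, "rz": 0}, {"x": 0, "y": -0.8, "z": 0, "rx": 0, "ry": 0, "rz": 0}, {"x": 0, "y": 0, "z": 0.5, "rx": 0, "ry": 0, "rz": 0}, {"x": 0, "y": 0, "z": 0.8, "rx": 0, "ry": 0, "rz": 0}, {"x": 0, "y": 0, "z": 0.8, "rx": 0, "ry": 0, "rz": 0}, {"x": 0, "y": 0, "z": 0, "rx": 0, "ry": 0, "rz": 0}, {"x": 0, "y": 0, "z": 0, "rx": 0, "ry": 0, "rz": 0}])

```text
t: 25.35
ee_pos: [0.5257, 0.2811, 0.2447]
ee_rot: [3.14, 0.003, -0.0]
force: [0.3, 0.4, 0.0]
grip_width: 0.647
```

Run:
```python
from h import *
W=world(cap('side'));P=W.reshape(-1,3)
s=r.sense();e=s['ee_pos'];print(e,s['force'])
ok=np.isfinite(P[:,0])&(np.hypot(P[:,0]-e[0],P[:,1]-e[1])<.05)
for z0 in np.arange(.06,.3,.02):
    q=P[ok&(abs(P[:,2]-z0)<.01)]
    if len(q)>5: print(z0.round(2),len(q),np.percentile(q,[2,98],axis=0).round(4).tolist())
```

```text
[0.52643847 0.28140593 0.24575909] [-0.10437389 -0.06861909 -1.37465578]
0.06 435 [[0.4877, 0.2491, 0.056], [0.5546, 0.3248, 0.0648]]
0.18 28 [[0.4973, 0.2879, 0.1816], [0.5513, 0.3103, 0.1897]]
0.2 102 [[0.4962, 0.2831, 0.1902], [0.5517, 0.3115, 0.2095]]
0.22 99 [[0.4958, 0.2831, 0.2106], [0.5535, 0.3115, 0.2295]]
0.24 73 [[0.4972, 0.2882, 0.2306], [0.5525, 0.3182, 0.2497]]
0.26 82 [[0.4969, 0.2865, 0.2507], [0.5444, 0.3217, 0.2695]]
0.28 44 [[0.4969, 0.28, 0.2715], [0.5435, 0.3244, 0.285]]
```

Request:
drive_tool(targets=[{"x": 0, "y": -0.28, "z": 0.5, "rx": 0, "ry": 0, "rz": 0}, {"x": 0, "y": 0, "z": 0.8, "rx": 0, "ry": 0, "rz": 0}, {"x": 0, "y": 0, "z": 0.8, "rx": 0, "ry": 0, "rz": 0}, {"x": 0, "y": 0, "z": 0.8, "rx": 0, "ry": 0, "rz": 0}, {"x": 0, "y": 0, "z": 0.8, "rx": 0, "ry": 0, "rz": 0}, {"x": 0, "y": 0, "z": 0.8, "rx": 0, "ry": 0, "rz": 0}, {"x": 0, "y": 0, "z": 0.7, "rx": 0, "ry": 0, "rz": 0}, {"x": 0, "y": 0, "z": 0.5, "rx": 0, "ry": 0, "rz": 0}, {"x": 0, "y": 0, "z": 0, "rx": 0, "ry": 0, "rz": 0}, {"x": 0, "y": 0, "z": 0, "rx": 0, "ry": 0, "rz": 0}])

```text
t: 26.23
ee_pos: [0.5269, 0.2873, 0.1318]
ee_rot: [3.142, 0.0, -0.0]
force: [0.3, 0.6, -2.4]
grip_width: 0.642
```

Request:
drive_tool(targets=[{"x": 0, "y": 0, "z": 0.15, "rx": 0, "ry": 0, "rz": 0}, {"x": 0, "y": 0, "z": 0.15, "rx": 0, "ry": 0, "rz": 0}, {"x": 0, "y": 0, "z": 0, "rx": 0, "ry": 0, "rz": 0}, {"x": 0, "y": 0, "z": 0, "rx": 0, "ry": 0, "rz": 0}])

```text
t: 26.57
ee_pos: [0.527, 0.2872, 0.126]
ee_rot: [-3.141, -0.0, -0.0]
force: [0.7, -0.7, -2.2]
grip_width: 0.64
```

Request:
drive_tool(targets=[{"x": 0, "y": 0, "z": 0.15, "rx": 0, "ry": 0, "rz": 0}, {"x": 0, "y": 0, "z": 0.15, "rx": 0, "ry": 0, "rz": 0}, {"x": 0, "y": 0, "z": 0.15, "rx": 0, "ry": 0, "rz": 0}, {"x": 0, "y": 0, "z": 0.15, "rx": 0, "ry": 0, "rz": 0}, {"x": 0, "y": 0, "z": 0, "rx": 0, "ry": 0, "rz": 0}, {"x": 0, "y": 0, "z": 0, "rx": 0, "ry": 0, "rz": 0}])

```text
t: 27.07
ee_pos: [0.5273, 0.2873, 0.1141]
ee_rot: [-3.141, -0.001, -0.0]
force: [0.0, -1.1, 9.1]
grip_width: 0.638
```

Request:
drive_tool(targets=[{"x": 0, "y": 0, "z": 0.08, "rx": 0, "ry": 0, "rz": 0}, {"x": 0, "y": 0, "z": 0.06, "rx": 0, "ry": 0, "rz": 0}, {"x": 0, "y": 0, "z": 0, "rx": 0, "ry": 0, "rz": 0}, {"x": 0, "y": 0, "z": 0, "rx": 0, "ry": 0, "rz": 0}, {"x": 0, "y": 0, "z": 0, "rx": 0, "ry": 0, "rz": 0}])

```text
t: 27.48
ee_pos: [0.5274, 0.2871, 0.1121]
ee_rot: [-3.141, -0.002, -0.0]
force: [-3.2, -3.9, 20.5]
grip_width: 0.644
```

At the stop (about 22 N). I'll hold it there for a second and check with the camera.

Request:
drive_tool(targets=[{"x": 0, "y": 0, "z": 0, "rx": 0, "ry": 0, "rz": 0}, {"x": 0, "y": 0, "z": 0, "rx": 0, "ry": 0, "rz": 0}, {"x": 0, "y": 0, "z": 0, "rx": 0, "ry": 0, "rz": 0}, {"x": 0, "y": 0, "z": 0, "rx": 0, "ry": 0, "rz": 0}, {"x": 0, "y": 0, "z": 0, "rx": 0, "ry": 0, "rz": 0}, {"x": 0, "y": 0, "z": 0, "rx": 0, "ry": 0, "rz": 0}, {"x": 0, "y": 0, "z": 0, "rx": 0, "ry": 0, "rz": 0}, {"x": 0, "y": 0, "z": 0, "rx": 0, "ry": 0, "rz": 0}, {"x": 0, "y": 0, "z": 0, "rx": 0, "ry": 0, "rz": 0}, {"x": 0, "y": 0, "z": 0, "rx": 0, "ry": 0, "rz": 0}])

```text
t: 28.32
ee_pos: [0.5274, 0.2871, 0.1121]
ee_rot: [-3.141, -0.002, -0.0]
force: [-3.7, -3.5, 20.5]
grip_width: 0.639
```

Run:
```python
from h import *
W=world(cap('side'));P=W.reshape(-1,3)
d=np.hypot(P[:,0]-.527,P[:,1]-.287);q=P[(d>.033)&(d<.041)&(P[:,2]>.03)&(P[:,2]<.08)]
print('plate z',len(q),np.percentile(q[:,2],[25,50,75]).round(4))
ok=np.isfinite(P[:,0])&(d<.035)
for z0 in np.arange(.06,.14,.02):
    q=P[ok&(abs(P[:,2]-z0)<.01)]
    if len(q)>5: print(z0.round(2),len(q),np.percentile(q,[2,98],axis=0).round(4).tolist())
s=r.sense();print(s['ee_pos'],s['force'])
```

```text
plate z 100 [0.0476 0.0507 0.0524]
0.06 95 [[0.4933, 0.2787, 0.0502], [0.552, 0.3192, 0.0697]]
0.08 83 [[0.4981, 0.2883, 0.0705], [0.5508, 0.3183, 0.0894]]
0.1 60 [[0.4979, 0.287, 0.0904], [0.5497, 0.3187, 0.1086]]
0.12 11 [[0.4993, 0.2923, 0.1109], [0.5436, 0.3101, 0.1221]]
[0.52736153 0.28706869 0.11209205] [-3.55120642 -3.97543012 20.58501791]
```

The plate is down to about 0.050. I'll let it spring back up, release the mould and withdraw.

Request:
drive_tool(targets=[{"x": 0, "y": 0, "z": -0.15, "rx": 0, "ry": 0, "rz": 0}, {"x": 0, "y": 0, "z": -0.15, "rx": 0, "ry": 0, "rz": 0}, {"x": 0, "y": 0, "z": -0.15, "rx": 0, "ry": 0, "rz": 0}, {"x": 0, "y": 0, "z": -0.07, "rx": 0, "ry": 0, "rz": 0}, {"x": 0, "y": 0, "z": 0, "rx": 0, "ry": 0, "rz": 0}, {"x": 0, "y": 0, "z": 0, "rx": 0, "ry": 0, "rz": 0}, {"x": 0, "y": 0, "z": 0, "rx": 0, "ry": 0, "rz": 0}])

```text
t: 28.95
ee_pos: [0.527, 0.2871, 0.1212]
ee_rot: [-3.142, -0.0, -0.0]
force: [1.5, -0.1, 2.8]
grip_width: 0.642
```

Request:
drive_tool(targets=[{"x": 0, "y": 0, "z": -0.04, "rx": 0, "ry": 0, "rz": 0}, {"x": 0, "y": 0, "z": 0, "rx": 0, "ry": 0, "rz": 0}, {"x": 0, "y": 0, "z": 0, "rx": 0, "ry": 0, "rz": 0}])

```text
t: 29.2
ee_pos: [0.527, 0.2871, 0.1221]
ee_rot: [-3.142, -0.0, -0.0]
force: [1.6, -1.3, 1.5]
grip_width: 0.642
```

Request:
drive_tool(targets=[{"x": 0, "y": 0, "z": 0, "rx": 0, "ry": 0, "rz": 0}, {"x": 0, "y": 0, "z": 0, "rx": 0, "ry": 0, "rz": 0}, {"x": 0, "y": 0, "z": 0, "rx": 0, "ry": 0, "rz": 0}, {"x": 0, "y": 0, "z": 0, "rx": 0, "ry": 0, "rz": 0}, {"x": 0, "y": 0, "z": 0, "rx": 0, "ry": 0, "rz": 0}, {"x": 0, "y": 0, "z": 0, "rx": 0, "ry": 0, "rz": 0}], hand=-1)

```text
t: 29.7
ee_pos: [0.5267, 0.2871, 0.122]
ee_rot: [3.142, 0.0, -0.0]
force: [0.6, -0.5, 0.1]
grip_width: 0.998
```

Request:
drive_tool(targets=[{"x": 0, "y": 0, "z": -0.4, "rx": 0, "ry": 0, "rz": 0}, {"x": 0, "y": 0, "z": -0.7, "rx": 0, "ry": 0, "rz": 0}, {"x": 0, "y": 0, "z": -0.8, "rx": 0, "ry": 0, "rz": 0}, {"x": 0, "y": 0, "z": -0.8, "rx": 0, "ry": 0, "rz": 0}, {"x": 0, "y": 0, "z": -0.8, "rx": 0, "ry": 0, "rz": 0}, {"x": 0, "y": 0, "z": -0.8, "rx": 0, "ry": 0, "rz": 0}, {"x": 0, "y": 0, "z": -0.8, "rx": 0, "ry": 0, "rz": 0}, {"x": 0, "y": 0, "z": -0.8, "rx": 0, "ry": 0, "rz": 0}, {"x": 0, "y": 0, "z": 0, "rx": 0, "ry": 0, "rz": 0}])

```text
t: 30.45
ee_pos: [0.5281, 0.2876, 0.2439]
ee_rot: [-3.14, -0.005, -0.0]
force: [0.5, 0.0, 1.4]
grip_width: 1.005
```

Run:
```python
from h import *
c=cap('side');W=world(c);P=W.reshape(-1,3)
w=cap('wrist');Q=world(w).reshape(-1,3)
for n,P in(('side',P),('wrist',Q)):
  d=np.hypot(P[:,0]-.527,P[:,1]-.287);q=P[(d>.033)&(d<.041)&(P[:,2]>.04)&(P[:,2]<.08)]
  print(n,'plate z',len(q),np.percentile(q[:,2],[25,50,75]).round(4))
  q=P[(d<.045)&(P[:,2]>.163)&(P[:,2]<.178)]
  if len(q)>5: print('rim',len(q),np.median(q[:,2]),cv2.minEnclosingCircle(q[:,:2].astype(np.float32)))
  q=P[(np.hypot(P[:,0]-.527,P[:,1]+.006)<.03)&(P[:,2]>.1)]
  if len(q)>5: print('brush handle',np.percentile(q,[2,98],axis=0).round(4).tolist())
a=cv2.resize(c['img'][110:320,210:340],None,fx=2.8,fy=2.8,interpolation=cv2.INTER_CUBIC)
b=cv2.resize(w['img'],(400,300));o=np.zeros((588,780,3),np.uint8);o[:a.shape[0],:364]=a[:588];o[:300,370:770]=b
save(o,'end.png')
s=r.sense();print(s['t'],s['ee_pos'],s['force'])
```

```text
side plate z 126 [0.0441 0.0588 0.0602]
rim 106 0.16877798143927764 ((0.525977373123169, 0.2883462905883789), 0.03139568120241165)
brush handle [[0.5154, -0.0094, 0.1058], [0.5261, 0.0047, 0.1636]]
wrist plate z 634 [0.0595 0.0602 0.0608]
rim 991 0.16995198429659603 ((0.5262455940246582, 0.2868589460849762), 0.03009311482310295)
brush handle [[0.5189, -0.0041, 0.1004], [0.5338, 0.0059, 0.1187]]
30.55 [0.52701531 0.28715671 0.24083603] [-0.15252868  0.16547213 -0.74400732]
```

View pics/end.png

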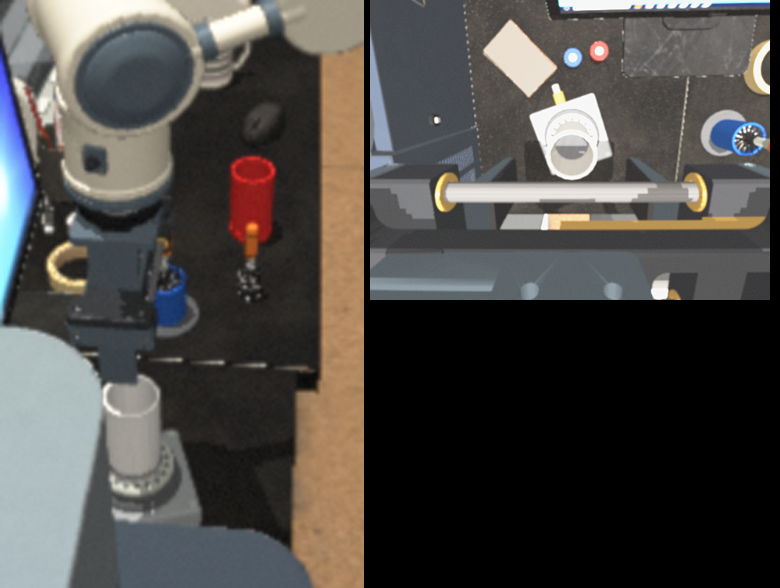

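The mould stands upright and centred on the plate, which is up at 0.060. The brush is upright in its stand, and the gripper is clear. Handing in.

```bash
python3 -c "
from plant import order; print(order.hand_in())"
```

```text
the job is handed in; nothing more can be done
None
```

The job is done and handed in at about 30.6 s; the hand-in gives no verdict.

- **Brush strokes:** I gave the mould three full strokes. Each pushed with about 6–7 N, which by the spring rate is roughly 5–6 mm of give. Each was drawn up until the bristle end was about 15 mm below the rim. The piston sits about 42 mm up, both by camera and by contact.
- **Brush:** it is back in its stand. After release I measured it upright and centred to about 1–2 mm.
- **Air station:** I pressed the mould down to the plate's stop with about 22 N. The plate read 0.050 m, fully down, and I held it there for about 1 s.
- **Last checks:**
  - The plate is up again at 0.060 m.
  - The mould's rim is level at 0.170 m, and the mould is centred within 1–2 mm.
  - The gripper is clear of it.
  - I saw none of the other things moved, judged from the pictures and not measured. In the last side view the arm hides part of the table.

No check failed. The side camera's last plate reading was scattered because the mould partly hides the plate, but its median agrees with the wrist camera.

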